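# Lever the seized block of a dry-block heater loose

### The arm

A 6-joint arm with a two-finger parallel gripper is mounted at the origin on a cart in front of the work surface, level with it; the furniture and walls round the work are solid. World frame = base frame: x ahead of the robot, y to its left, z up, the work surface at z = 0. Lengths are in m, angles in rad, forces in N, time in s.
With the tool pointing down it reaches from about 0.35 to 0.85 m from the base axis. Payload 8.1 kg.
Tool frame: the origin (TCP) lies between the finger pads; the fingertips stand 25 mm ahead of it and the grasp point (between the pads) lies 6 mm ahead of it (robot.tip_extent is the distance from the TCP to the fingertips, in m); z points along the fingers, y is the direction in which the jaws open and shut (so a half turn about z gives the same grasp; the last joint's range is limited). The gripper opens to 93 mm and grips with 3 to 60 N. Pads are 15 mm wide; open, the fingers measure 128 mm over their backs; the gripper's body (75 mm by 188 mm) begins 65 mm behind the grasp point.
Start: joints at [1.198, 0.13, 1.488, -0, 1.523, -0.085], TCP at [0.17, 0.575, 0.244] pointing down, gripper open.
Joint ranges: [-2.96, 2.96], [-0.89, 2.26], [0.02, 2.5], [-1.34, 4.48], [0, 2.73], [-2.66, 2.66]. Speed limits (rad/s): [2.39, 2.39, 2.79, 3.14, 3.14, 3.14].

### API

Orientations are given as a rotation vector (axis times angle).
In Python, from plant import robot gives the robot as it stands.
- The arm moves only by the tool drive_tool, never from a script. Its argument "increments" is a list of rows, each a list of 7 numbers: the closure, from 0 (fully open) to 1 (shut), then the shift along the world's x, y, z in units of 25 mm (1.0 is 25 mm), then the turn, a rotation vector about the world's x, y, z in rad. In form: [[gripper, dx, dy, dz, rx, ry, rz], ...]. A call has 1 to 20 rows; each row is the pose to reach, as a shift and turn from the pose commanded when the call began; what a row does not reach only later rows make up. A row lasts 1/12 s, in which the tool goes at most 41.7 mm and 7.16 degrees, less where a joint would pass 70% of its speed; a pose out of reach is approached as far as the arm can. A call with a gripper value outside its range is refused whole. The fingers move at their own pace and stop on an object; "squeeze" is the grip in N (left out, the last holds). Time passes only in rows, so rows that repeat a pose let the fingers close. It gives the time, the measured TCP pose, the force and the opening at its end, in the units of the state.
- robot.read_state(): the state, without advancing time (a new reading comes with each control period).
- robot.read_camera(name): name is "side" or "top"; returns a dict with "image" (384x512x3 uint8, red, green, blue), "fx", "fy", "cx", "cy" (pixels), "T" (4x4, takes a point from camera to world coordinates). Camera axes: x right, y down, z forward; pixel columns grow to the right and rows downward; lengths in m; the calibration is good to about 2 mm. A picture is of the moment at which its call begins. There is no depth.
- robot.close_job(): hands the job in, once; it reports no verdict.
The state is a dict: "t": time; "q": joint angles; "dq": joint speeds; "joint_torque": joint torques, N m; "tool_pos": TCP position; "orientation": TCP orientation; "force": force on the tool from outside, world axes, zero at the start; "wrist_torque": the same for the moment, N m; "opening": finger opening in m.
Only numpy, scipy, OpenCV 4.12 (cv2) and the standard library are available. Lean on these libraries where they do the work, as an engineer would, in place of code of your own. Each camera call takes 0.05 s, during which the arm holds its last target.

### The job

The aluminium block has seized in the dry-block heater. Take the pry bar, rest it on the steel rail at the heater's open side with its blade under the overhanging edge of the block, and lever the block up until it stands at least 6 mm higher than before. Then lay the bar flat on the bench and let go; leave the other things where they stand.

Things in the scene. Friction and masses are not known exactly. Their poses are not given: they have to be found in the camera images.
- heater: White dry-block heater, 170 (x) x 130 (y) x 77 mm, fixed to the bench. Origin: centre of its underside; z up. Its open prying side is its -x side: there its deck is at z = 40 mm, with the rail across it at x = -65 mm and, beyond the rail, a gap 25 mm high (z = 40 to 65 mm) under the edge of the block at x = -35 mm; the gap is 21 mm deep (a wall stands at x = -14 mm). Two cheeks hold the rail, at y = +-48 mm, each 10 mm thick and up to z = 74 mm: 86 mm is free between them.
- rail: The fulcrum: fixed round steel rod, 12 mm diameter, 86 mm long, parallel to the heater's y axis and 64 mm above the bench. Origin: middle of the rod; axes as the heater's.
- rail_top (a point): Highest point of the rail in the middle of its length, 70 mm above the bench; axes as the heater's.
- block_edge (a point): Middle of the lower front edge of the aluminium block (the edge that overhangs the gap), 30 mm from the rail's axis along the heater's +x and at first 65 mm above the bench; it rises with the block. Axes as the heater's.
- block: The seized aluminium block, of which the top plate shows: 108 x 104 x 12 mm with 16 dark wells, too wide to grip. It can only slide straight up, by up to 30 mm; it needs about 45 N to move and stays where it is left. Origin: centre of the top plate's underside, 19 mm along the heater's +x from the heater's middle, at first 65 mm above the bench; axes as the heater's.
- pry_bar: Pry bar, 200 mm long, 0.2 kg, its whole underside flat. Origin: middle of the length, on the underside; x along the bar towards the blade tip, z up out of the underside. Black handle from x = -100 to -10 mm, 20 mm wide (y), 22 mm high; steel blade from there to x = 100 mm, 16 mm wide, 5 mm thick, the last 15 mm 3.5 mm thick. It starts flat on the bench, underside down.
- bar_tip (a point): Tip of the blade (bar x = 100 mm, mid-thickness); axes as the bar's.
- bar_grip (a point): Middle of the handle (bar x = -55 mm, 11 mm above the underside); axes as the bar's.
- beaker: Bystander, loose: clear beaker, 55 mm wide, 70 mm tall. Origin: centre of its underside.
- filter_rack: Bystander, loose: small grey rack with a black top, 92x25x32 mm. Origin: centre of its underside.
- bottle_big: Bystander, loose: buffer bottle, 68 mm wide, 167 mm tall. Origin: centre of its underside.
- bottle_small: Bystander, loose: buffer bottle, 50 mm wide, 117 mm tall. Origin: centre of its underside.

How it is judged:
On the way:
1. the bar, borne on the rail, has levered the block up by more than 3 mm and carries it (distance of block from where it was at the start of the episode above 0.003 m and contact force between pry_bar and block above 3 N and contact force between pry_bar and rail above 3 N), for 0.1 s.
At the end, for the whole second after the job is handed in: the block stands more than 5.5 mm higher than when seized, and the pry bar lies at rest on the bench (middle of its handle below 22 mm, blade tip below 26 mm) (z of block in the frame of heater above 0.0705 m and height (world z) of bar_grip below 0.022 m and height (world z) of bar_tip below 0.026 m and linear speed of pry_bar below 0.02 m/s); the robot touches nothing.
It fails at once if a bystander is shoved or carried more than 40 mm or knocked over (distance of any of beaker, filter_rack, bottle_big, bottle_small from where it was at the start of the episode above 0.04 m or angle between any of beaker, filter_rack, bottle_big, bottle_small's own z axis and vertical above 0.5 rad).
It also fails if it takes over 48 s, if anything falls off the work surface, if the arm or the gripper's body presses on something with over 40 N, if the wrist force passes 120 N, or if a joint passes its speed limit or range.

## Working session

There is one attempt and no reset: what is moved stays moved. The work goes in short steps, Python scripts to look and compute and a tool call to move; the robot and the scene stay as the last step left them, time stands still between calls to the robot, and variables do not carry over. Pictures are saved under pics/ and viewed, and the job is handed in when it is done.

Besides the shell and the picture viewer there is one more tool, called after ">>>" as a command line: name --pt "numbers of a row" for each row, then --argument value for the rest. drive_tool: Moves the arm, as the interface text tells. Its arguments: {"type":"object","properties":{"increments":{"type":"array"},"squeeze":{"type":"number"}},"required":["increments"]}

```bash
mkdir -p pics; ls; python3 - <<'E'
from plant import robot
import cv2,numpy as np
s=robot.read_state();print(s)
for n in("side","top"):
    c=robot.read_camera(n);print(n,c["fx"],c["fy"],c["cx"],c["cy"],np.round(c["T"],4).tolist())
    cv2.imwrite(f"pics/{n}0.png",c["image"][:,:,::-1])
    np.savez(f"{n}0.npz",**c)
E
```

```text
pics
{'t': 0.0, 'q': array([ 1.19761373e+00,  1.31146815e-01,  1.48926830e+00, -6.79959058e-06,
        1.52300204e+00, -8.53995377e-02]), 'dq': array([ 2.11893075e-04,  4.26087017e-04, -7.73227428e-05,  2.76853164e-03,
       -2.82947935e-04, -4.27736694e-04]), 'joint_torque': array([-5.36686439e-04, -5.59826517e+01, -4.91767931e+01,  7.68032949e-02,
        3.47847235e-02, -1.85806493e-04]), 'tool_pos': array([0.17008607, 0.57484359, 0.24260201]), 'orientation': array([-4.50431053e-01, -3.10872074e+00,  2.79296796e-03]), 'force': array([-0.99532459, -0.50097122, -0.36375585]), 'wrist_torque': array([ 0.04335627, -0.01619963,  0.03996708]), 'opening': 0.0930679881239132}
side 482.24167748793644 482.24167748793644 248.33027539029717 194.88107850089554 [[0.8869, -0.326, 0.3274, 0.1299], [-0.4617, -0.598, 0.6552, -0.4696], [-0.0178, -0.7322, -0.6809, 0.8318], [0.0, 0.0, 0.0, 1.0]]
top 373.1433114089661 373.1433114089661 250.3269293369201 189.9732730565532 [[0.1631, -0.964, 0.21, 0.3111], [-0.9866, -0.1604, 0.0299, 0.2633], [0.0048, -0.2121, -0.9772, 1.0002], [0.0, 0.0, 0.0, 1.0]]
```

View pics/side0.png

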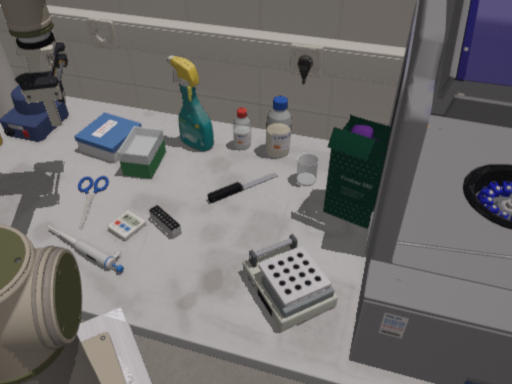

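View pics/top0.png

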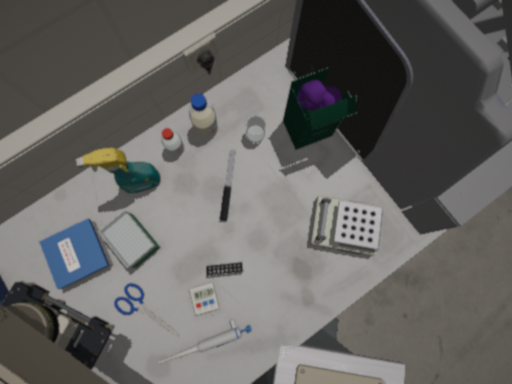

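The side view has the bar from (208,197) to (278,178) and the heater near (290,280). The top view has the bar from (225,218) to (232,151) and the heater near (345,226). I'll zoom in on both.

```bash
python3 - <<'E'
import cv2,numpy as np
def crop(n,x0,y0,w,h,k,o):
    im=np.load(f"{n}0.npz")["image"][y0:y0+h,x0:x0+w,::-1]
    cv2.imwrite(f"pics/{o}.png",cv2.resize(im,None,fx=k,fy=k,interpolation=cv2.INTER_CUBIC))
crop("side",195,165,100,50,8,"s_bar")
crop("side",235,225,110,100,6,"s_heat")
crop("top",200,140,60,90,6,"t_bar")
crop("top",300,185,100,80,7,"t_heat")
E
```

```text
(no output)
```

View pics/s_bar.png

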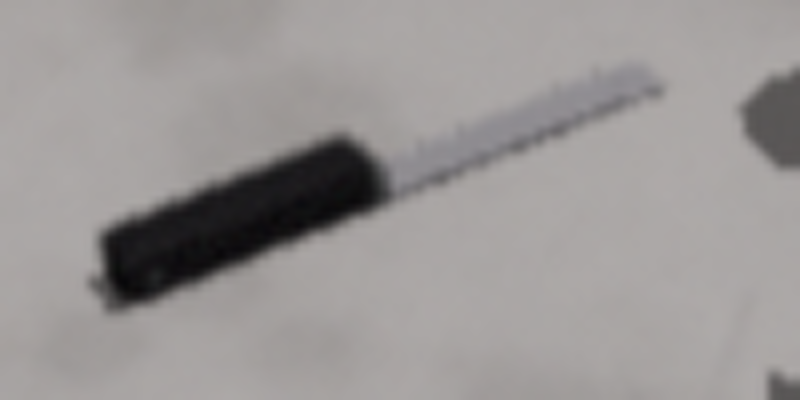

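View pics/s_heat.png

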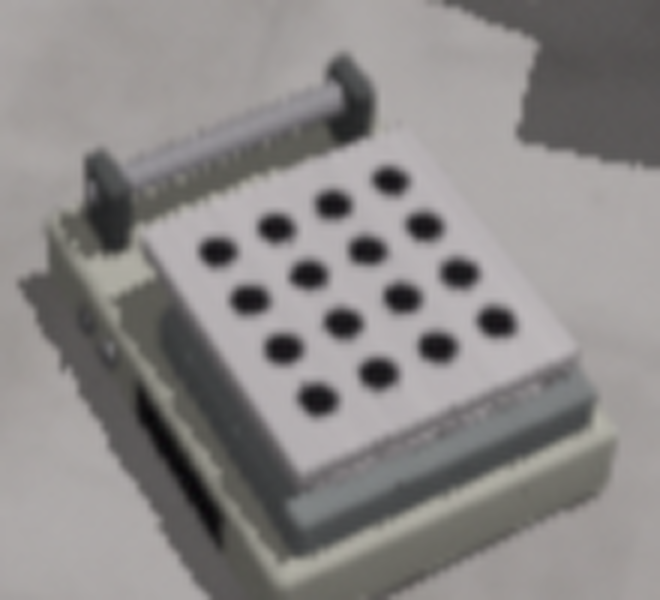

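View pics/t_bar.png

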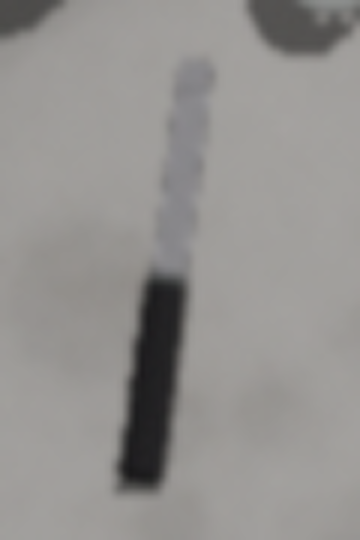

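View pics/t_heat.png

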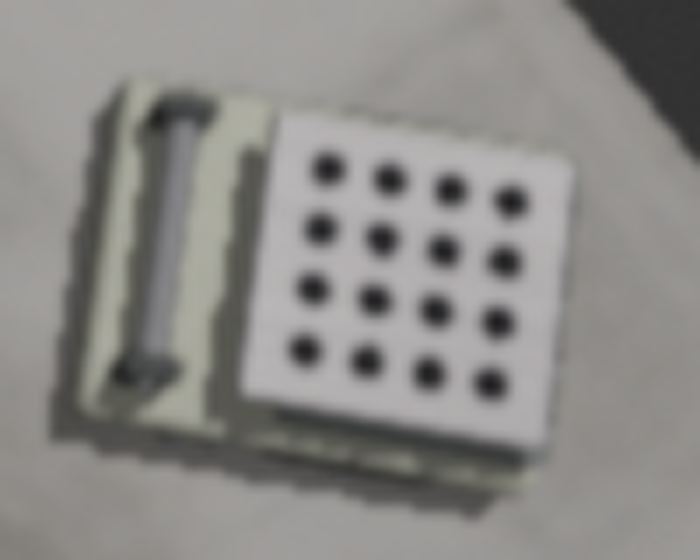

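```bash
cat > h.py <<'E'
import cv2,numpy as np
from scipy.optimize import minimize,least_squares
def load(n,i=0): return dict(np.load(f"{n}{i}.npz"))
def proj(c,P):
    P=np.atleast_2d(P);T=np.linalg.inv(c["T"]);Q=P@T[:3,:3].T+T[:3,3]
    return np.c_[c["fx"]*Q[:,0]/Q[:,2]+c["cx"],c["fy"]*Q[:,1]/Q[:,2]+c["cy"]]
def tri(cs,uv):
    A=[];b=[]
    for c,(u,v) in zip(cs,uv):
        d=c["T"][:3,:3]@np.array([(u-c["cx"])/c["fx"],(v-c["cy"])/c["fy"],1]);d/=np.linalg.norm(d)
        M=np.eye(3)-np.outer(d,d);A.append(M);b.append(M@c["T"][:3,3])
    A=np.vstack(A);b=np.hstack(b);x=np.linalg.lstsq(A,b,rcond=None)[0]
    return x,np.linalg.norm(A@x-b)
def Rz(a): return np.array([[np.cos(a),-np.sin(a),0],[np.sin(a),np.cos(a),0],[0,0,1]])
E
python3 - <<'E'
from h import *
S,T=load("side"),load("top");cs=[S,T]
uc=lambda p,o,k:((p[0]+.5)/k-.5+o[0],(p[1]+.5)/k-.5+o[1])
def blobs(c,o,w,h,k,seeds):
    g=cv2.cvtColor(c["image"],cv2.COLOR_RGB2GRAY)[o[1]:o[1]+h,o[0]:o[0]+w]
    g=cv2.resize(g,None,fx=k,fy=k,interpolation=cv2.INTER_CUBIC).astype(float)
    out=[]
    for x,y in seeds:
        for _ in range(4):
            xi,yi=int(round(x)),int(round(y));r=20
            p=g[yi-r:yi+r+1,xi-r:xi+r+1];wt=np.clip(130-p,0,None)
            Y,X=np.mgrid[-r:r+1,-r:r+1];x,y=xi+(wt*X).sum()/wt.sum(),yi+(wt*Y).sum()/wt.sum()
        out.append(uc((x,y),o,k))
    return out
a=blobs(S,(235,225),110,100,6,[(217,251),(390,181),(497,322),(318,400)])
b=blobs(T,(300,185),100,80,7,[(305,352),(328,169),(511,202),(490,384)])
W=[]
for p,q in zip(a,b):
    x,e=tri(cs,[p,q]);W.append(x);print("well",np.round(x,4),round(e,4))
W=np.array(W);ctr=W.mean(0);d=(W[2]+W[3]-W[0]-W[1]);yaw=np.arctan2(d[1],d[0]);d2=(W[0]+W[3]-W[1]-W[2])
print("ctr",ctr,"yaw",yaw,np.arctan2(d2[1],d2[0]))
d2=W[1]+W[2]-W[0]-W[3];print("y-dir yaw",np.arctan2(d2[1],d2[0])-np.pi/2)
# rail ends (cheek inner)
for p,q in [((130,168),(155,355)),((335,98),(182,125))]:
    print("rail",tri(cs,[uc(p,(235,225),6),uc(q,(300,185),7)]))
# bar handle IoU fit
def mask(c,o,w,h):
    g=cv2.cvtColor(c["image"],cv2.COLOR_RGB2GRAY)[o[1]:o[1]+h,o[0]:o[0]+w]
    return g
ms=[]
for c,o,w,h in [(S,(195,165),60,50),(T,(200,180),60,50)]:
    g=cv2.resize(mask(c,o,w,h),None,fx=8,fy=8,interpolation=cv2.INTER_CUBIC)
    m=(g<95).astype(np.uint8);n,l,st,_=cv2.connectedComponentsWithStats(m);k=1+np.argmax(st[1:,4]);ms.append((c,o,(l==k).astype(np.uint8)))
box=np.array([[x,y,z] for x in(-.1,-.01) for y in(-.01,.01) for z in(0,.022)])
def cost(p):
    f=0
    for c,o,m in ms:
        P=box@Rz(p[2]).T+[p[0],p[1],0];uv=(proj(c,P)-o+.5)*8-.5
        hl=cv2.convexHull(np.round(uv*16).astype(np.int32));r=np.zeros_like(m);cv2.fillConvexPoly(r,hl,1,shift=4)
        f+=1-(r&m).sum()/(r|m).sum()
    return f
tip,e=tri(cs,[uc((655,75),(195,165),8),uc((196,62),(200,140),6)]);print("tip",tip,e)
end,e=tri(cs,[uc((105,270),(195,165),8),uc((140,487),(200,140),6)]);print("end",end,e)
y0=np.arctan2(*(tip-end)[[1,0]]);m0=(tip+end)/2
r=minimize(cost,[m0[0],m0[1],y0],method="Nelder-Mead",options=dict(initial_simplex=[[m0[0],m0[1],y0],[m0[0]+.006,m0[1],y0],[m0[0],m0[1]+.006,y0],[m0[0],m0[1],y0+.06]]))
print(r.x,r.fun,"tip pred",r.x[:2]+.1*np.array([np.cos(r.x[2]),np.sin(r.x[2])]), y0,m0)
E
```

```text
well [0.4348 0.048  0.0806] 0.0007
well [0.5006 0.047  0.0805] 0.0005
well [ 0.4996 -0.0187  0.0801] 0.0004
well [ 0.4338 -0.0176  0.0803] 0.0007
ctr [0.46718302 0.01466204 0.08036577] yaw -1.5864144160617804 3.1248238937733124
y-dir yaw -1.5875650866113773
rail (array([0.42710297, 0.09820008, 0.07436511]), np.float64(0.0019184839390192568))
rail (array([0.51070908, 0.09792235, 0.0663628 ]), np.float64(0.0007038750845352465))
tip [0.62974647 0.36224212 0.00527429] 0.00029568655871011347
end [0.4280614  0.35148092 0.01701042] 0.0001661074672405298
[0.53080776 0.35829491 0.05558385] 0.2801044563672481 tip pred [0.63065332 0.36385043] 0.05330590222979343 [0.52890394 0.35686152 0.01114235]
```

>>> drive_tool --pt "0 12.2 -8.8 0 0 0 0.341" --pt "0 12.2 -8.8 0 0 0 0.341" --pt "0 12.2 -8.8 0 0 0 0.341" --pt "0 12.2 -8.8 0 0 0 0.341" --pt "0 12.2 -8.8 0 0 0 0.341" --pt "0 12.2 -8.8 0 0 0 0.341" --pt "0 12.2 -8.8 0 0 0 0.341" --pt "0 12.2 -8.8 0 0 0 0.341" --pt "0 12.2 -8.8 0 0 0 0.341" --pt "0 12.2 -8.8 -2 0 0 0.341" --pt "0 12.2 -8.8 -4 0 0 0.341" --pt "0 12.2 -8.8 -5 0 0 0.341" --pt "0 12.2 -8.8 -5 0 0 0.341" --pt "0 12.2 -8.8 -5 0 0 0.341" --squeeze 50

```text
t: 1.27
tool_pos: [0.473, 0.3538, 0.1158]
orientation: [0.083, -3.134, 0.006]
force: [0.4, 0.3, 0.5]
opening: 0.0926
```

```bash
cat > snap.py <<'E'
import sys
from h import *
from plant import robot
i=sys.argv[1]
for n in("side","top"):
    c=robot.read_camera(n);np.savez(f"{n}{i}.npz",**c);cv2.imwrite(f"pics/{n}{i}.png",c["image"][:,:,::-1])
s=robot.read_state()
from scipy.spatial.transform import Rotation as Ro
R=Ro.from_rotvec(s["orientation"]).as_matrix()
print("t",s["t"],"pos",np.round(s["tool_pos"],4),"z",np.round(R[:,2],4),"y",np.round(R[:,1],4),"jaw",round(np.arctan2(R[1,1],R[0,1]),4),"F",np.round(s["force"],1),"open",s["opening"],"q",np.round(s["q"],2))
E
python3 snap.py 1; python3 - <<'E'
import cv2
a=cv2.imread("pics/side1.png")[100:300,130:380];b=cv2.imread("pics/top1.png")[80:280,150:400]
cv2.imwrite("pics/c1.png",cv2.resize(cv2.hconcat([a,b]),(800,320)))
E
```

```text
t 1.3667 pos [0.4763 0.3563 0.1213] z [ 0.0023  0.0014 -1.    ] y [-0.0536  0.9986  0.0013] jaw 1.6244 F [0.1 0.3 1. ] open 0.09266927543453819 q [ 0.56  0.2   1.64 -0.    1.3  -1.07]
```

View pics/c1.png

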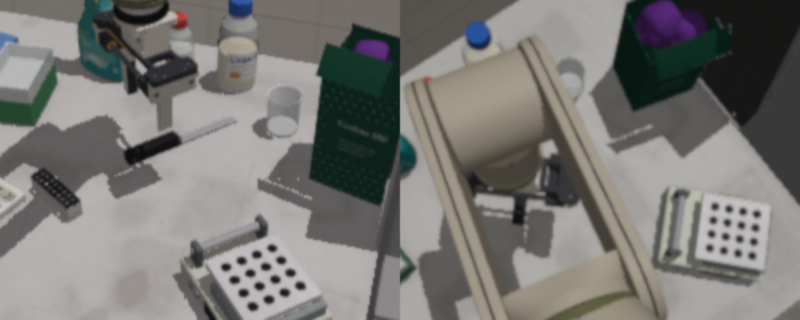

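>>> drive_tool --pt "0 0 0 -1.2 0 0 0" --pt "0 0 0 -2.4 0 0 0" --pt "0 0 0 -3.3 0 0 0" --pt "0 0 0 -3.65 0 0 0" --pt "0 0 0 -3.65 0 0 0" --pt "0 0 0 -3.65 0 0 0"

```text
t: 1.87
tool_pos: [0.4767, 0.3565, 0.03]
orientation: [-0.084, 3.138, 0.002]
force: [0.7, 0.2, -0.6]
opening: 0.0926
```

```bash
python3 snap.py 2; python3 - <<'E'
import cv2
a=cv2.imread("pics/side2.png")[130:230,180:300]
cv2.imwrite("pics/c2.png",cv2.resize(a,(720,600),interpolation=cv2.INTER_CUBIC))
E
```

```text
t 1.9667 pos [0.4773 0.3567 0.0306] z [ 0.004   0.0025 -1.    ] y [-0.0533  0.9986  0.0023] jaw 1.6242 F [ 0.3 -0.3  0. ] open 0.09302316035591594 q [ 0.56  0.31  1.68  0.    1.14 -1.07]
```

View pics/c2.png

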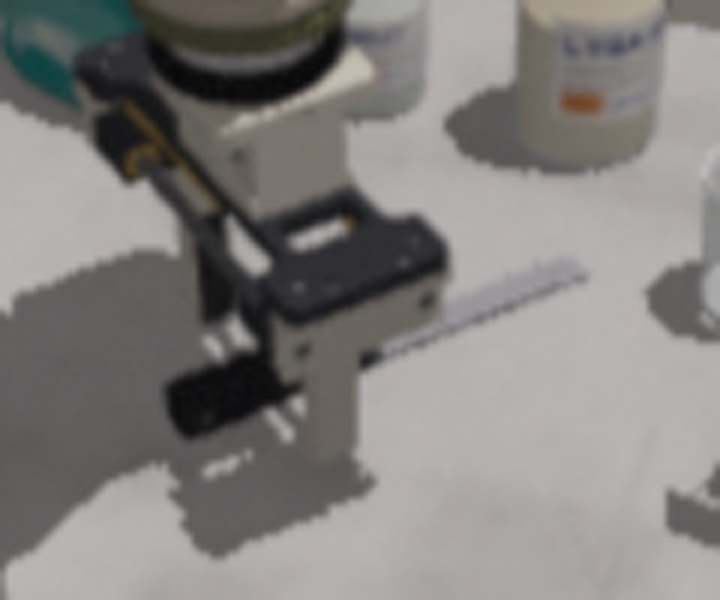

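The jaws straddle the handle near its middle, with the near finger at crop (330,430). I'll lower a touch and close.

>>> drive_tool --pt "0 -0.1 -0.05 -0.1 0 0 0" --pt "0.5 -0.1 -0.05 -0.1 0 0 0" --pt "1 -0.1 -0.05 -0.1 0 0 0" --pt "1 -0.1 -0.05 -0.1 0 0 0" --pt "1 -0.1 -0.05 -0.1 0 0 0" --pt "1 -0.1 -0.05 -0.1 0 0 0" --pt "1 -0.1 -0.05 -0.1 0 0 0" --pt "1 -0.1 -0.05 -0.1 0 0 0" --pt "1 -0.1 -0.05 -0.1 0 0 0" --pt "1 -0.1 -0.05 -0.1 0 0 0" --squeeze 55

```text
t: 2.8
tool_pos: [0.4732, 0.3542, 0.0253]
orientation: [-0.083, 3.14, 0.001]
force: [0.4, -1.2, 5.4]
opening: 0.0376
```

```bash
python3 snap.py 3
```

```text
t 2.9 pos [0.4732 0.3543 0.0253] z [ 7.e-04  4.e-04 -1.e+00] y [-5.320e-02  9.986e-01  3.000e-04] jaw 1.624 F [ 0.  -0.9  5.5] open 0.02959004447054058 q [ 0.56  0.31  1.7  -0.    1.13 -1.07]
```

>>> drive_tool --pt "1 0 0 0.1 0 0 0" --pt "1 0 0 0.1 0 0 0" --pt "1 0 0 0.1 0 0 0" --pt "1 0 0 0.1 0 0 0" --pt "1 0 0 0.1 0 0 0" --pt "1 0 0 0.1 0 0 0"

```text
t: 3.4
tool_pos: [0.4726, 0.3541, 0.0274]
orientation: [0.084, -3.14, 0.0]
force: [-1.9, -0.2, 4.1]
opening: 0.0195
```

```bash
python3 snap.py 4
```

```text
t 3.5 pos [0.4726 0.3541 0.0274] z [-4.e-04 -1.e-04 -1.e+00] y [-0.0532  0.9986 -0.    ] jaw 1.624 F [-2.6 -0.8  5.4] open 0.019625457971478036 q [ 0.56  0.31  1.7   0.    1.13 -1.07]
```

>>> drive_tool --pt "1 0 0 1.2 0 0 0" --pt "1 0 0 2.4 0 0 0" --pt "1 0 0 3.6 0 0 0" --pt "1 0 0 4.8 0 0 0" --pt "1 0 0 6.0 0 0 0" --pt "1 0 0 7.0 0 0 0" --pt "1 0 0 7.0 0 0 0" --pt "1 0 0 7.0 0 0 0"

```text
t: 4.17
tool_pos: [0.4736, 0.3545, 0.2034]
orientation: [-0.083, 3.138, 0.002]
force: [-0.3, 0.1, -2.4]
opening: 0.0196
```

>>> drive_tool --pt "1 0 0 0 0 0 -0.12" --pt "1 0 0 0 0 0 -0.24" --pt "1 0 0 0 0 0 -0.36" --pt "1 0 0 0 0 0 -0.48" --pt "1 0 0 0 0 0 -0.6" --pt "1 0 -0.5 0 0 0 -0.72" --pt "1 0 -1 0 0 0 -0.84" --pt "1 0 -1.5 0 0 0 -0.96" --pt "1 0 -2 0 0 0 -1.08" --pt "1 0 -2.5 0 0 0 -1.2" --pt "1 0 -3 0 0 0 -1.32" --pt "1 0 -3.5 0 0 0 -1.44" --pt "1 0 -3.8 0 0 0 -1.56" --pt "1 0 -3.8 0 0 0 -1.64" --pt "1 0 -3.8 0 0 0 -1.64" --pt "1 0 -3.8 0 0 0 -1.64"

```text
t: 5.5
tool_pos: [0.4718, 0.2585, 0.1999]
orientation: [-2.235, -2.205, 0.005]
force: [0.4, -0.1, -1.6]
opening: 0.0194
```

```bash
python3 snap.py 5
```

```text
t 5.6 pos [0.4721 0.259  0.2009] z [-2.1e-03 -8.0e-04 -1.0e+00] y [ 0.9999 -0.013  -0.0021] jaw -0.013 F [-0.6 -0.  -1.8] open 0.019707179754145453 q [ 0.41 -0.01  1.71  0.    1.44  0.42]
```

View pics/side5.png

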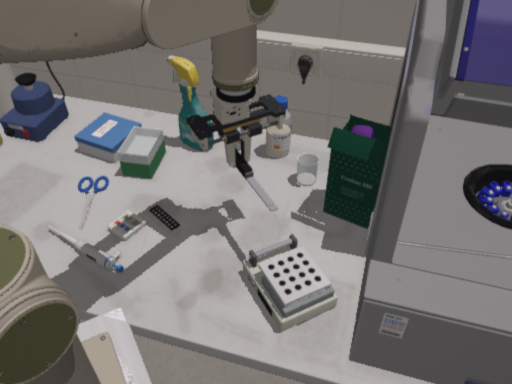

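View pics/top5.png

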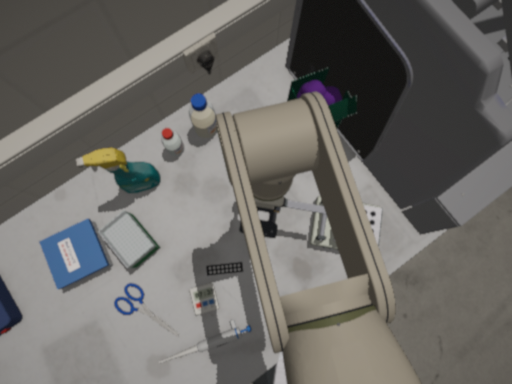

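```bash
python3 - <<'E'
import cv2
a=cv2.imread("pics/side5.png")[145:220,220:300];b=cv2.imread("pics/top5.png")[190:230,265:345]
a=cv2.resize(a,None,fx=7,fy=7,interpolation=cv2.INTER_CUBIC);b=cv2.resize(b,None,fx=10,fy=10,interpolation=cv2.INTER_CUBIC)
cv2.imwrite("pics/c5a.png",a);cv2.imwrite("pics/c5b.png",b)
E
```

```text
(no output)
```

View pics/c5a.png

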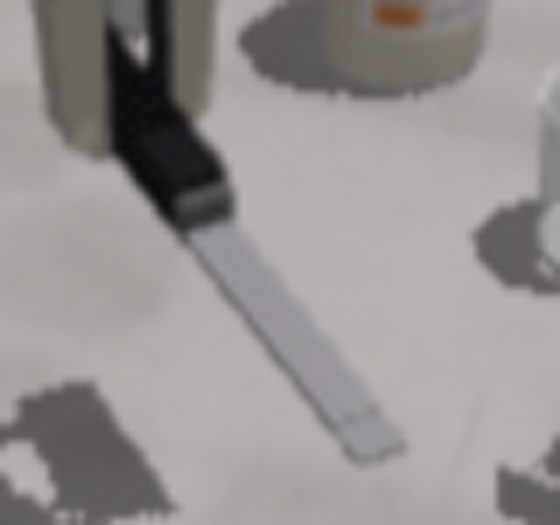

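View pics/c5b.png

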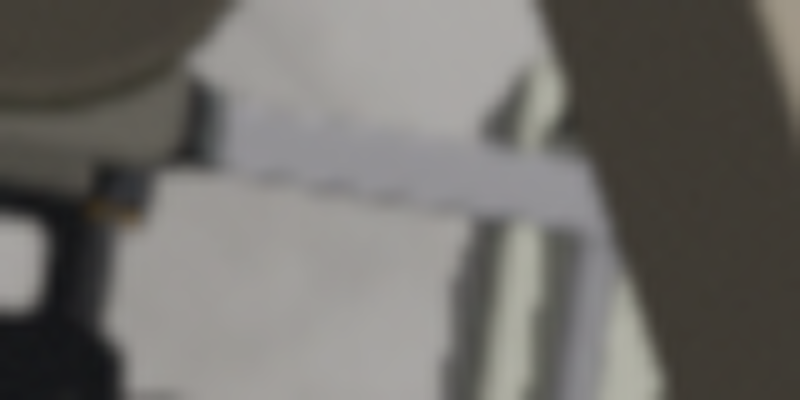

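```bash
python3 - <<'E'
from h import *
S,T=load("side",5),load("top",5)
us=lambda p:((p[0]+.5)/7-.5+220,(p[1]+.5)/7-.5+145)
ut=lambda p:((p[0]+.5)/10-.5+265,(p[1]+.5)/10-.5+190)
h=.008;z=.0035
# bar y: heading -y world => bar +y = world +x ; side image right = +x
sm=[((.1,-h,z),(347,457)),((.1,h,z),(405,440)),((-.01,-.01,.022),(175,197)),((-.01,.01,.022),(227,180)),((.085,-h,.005),(335,412)),((.085,h,.005),(376,403))]
tm=[((-.01,-h,.005),(222,165)),((-.01,h,.005),(225,88))]
tcp=np.array([.4721,.259,.2009]);
M=np.array([m[0] for m in sm]);Ms=np.array([us(m[1]) for m in sm]);N=np.array([m[0] for m in tm]);Ns=np.array([ut(m[1]) for m in tm])
def world(P,p):
    a,lat,dz,yaw,tau=p
    ct,st=np.cos(tau),np.sin(tau)   # tau>0: tip down
    Ry=np.array([[ct,0,st],[0,1,0],[-st,0,ct]])
    Q=P-np.array([-.055+a,0,.0274]); Q=Q@Ry.T+[0,lat,dz]
    return Q@Rz(yaw).T+tcp
def f(p): return np.r_[(proj(S,world(M,p))-Ms).ravel(),(proj(T,world(N,p))-Ns).ravel()*.5,p[1]/.003,p[2]/.003,(p[3]+1.587)/.03]
r=least_squares(f,[0,0,0,-1.587,0]);print(np.round(r.x,4));print(np.round(r.fun,2))
C=np.linalg.inv(r.jac.T@r.jac);print(np.sqrt(np.diag(C)))
print("tip",world(np.array([[.1,0,.00175]]),r.x))
E
```

```text
[-8.9000e-03 -1.2000e-03 -2.4000e-03 -1.6072e+00 -7.8000e-02]
[ 0.86 -0.16  0.04 -0.36 -0.43 -0.54  0.99 -0.94 -1.03  1.19  0.52 -0.09
 -0.44  0.71  0.05  1.1  -0.4  -0.8  -0.67]
[0.00239501 0.00171978 0.00234563 0.01386204 0.02134307]
tip [[0.46488762 0.0937644  0.18569908]]
```

>>> drive_tool --pt "1 0 -0.1 0 0.1 0 0" --pt "1 0 -0.2 0 0.2 0 0" --pt "1 0 -0.4 -0.2 0.3 0 0" --pt "1 -0.06 -0.7 -0.4 0.4 0 0" --pt "1 -0.06 -1.1 -0.6 0.5 0 0" --pt "1 -0.06 -1.44 -0.7 0.524 0 0" --pt "1 -0.06 -1.44 -0.7 0.524 0 0" --pt "1 -0.06 -1.44 -0.7 0.524 0 0" --pt "1 -0.06 -1.44 -0.7 0.524 0 0"

```text
t: 6.35
tool_pos: [0.4715, 0.2235, 0.1851]
orientation: [-1.94, -1.912, -0.512]
force: [1.0, -0.6, -1.4]
opening: 0.0196
```

```bash
python3 snap.py 6; python3 - <<'E'
import cv2
a=cv2.imread("pics/side6.png")[145:295,220:340];b=cv2.imread("pics/top6.png")[160:260,255:395]
a=cv2.resize(a,None,fx=4,fy=4,interpolation=cv2.INTER_CUBIC);b=cv2.resize(b,None,fx=5,fy=5,interpolation=cv2.INTER_CUBIC)
cv2.imwrite("pics/c6a.png",a);cv2.imwrite("pics/c6b.png",b)
E
```

```text
t 6.45 pos [0.4715 0.2241 0.1855] z [ 2.000e-04  4.998e-01 -8.662e-01] y [ 0.9999 -0.0118 -0.0066] jaw -0.0118 F [ 1.1  0.6 -1.9] open 0.019552208148182895 q [-0.01 -0.14  1.95  0.54  1.36 -0.12]
```

View pics/c6a.png

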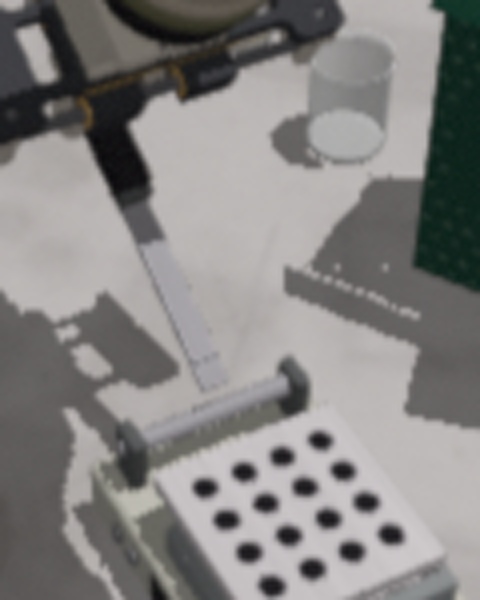

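View pics/c6b.png

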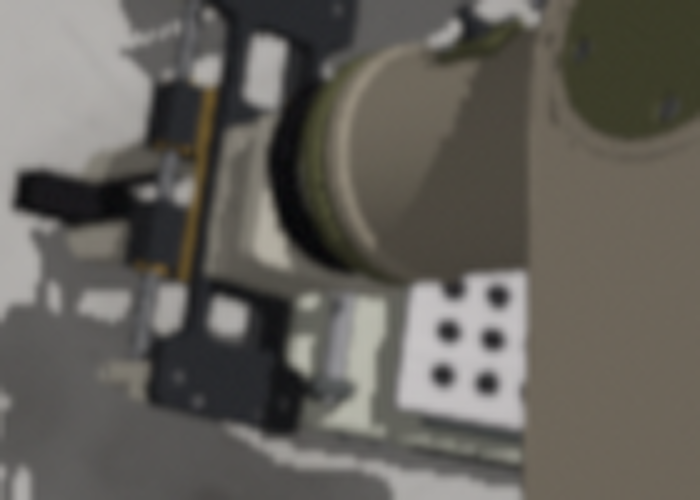

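```bash
python3 - <<'E'
import cv2
a=cv2.imread("pics/side6.png")[175:270,235:310]
a=cv2.resize(a,None,fx=8,fy=8,interpolation=cv2.INTER_CUBIC)
cv2.imwrite("pics/c6c.png",a[:600])
E
```

```text
(no output)
```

View pics/c6c.png

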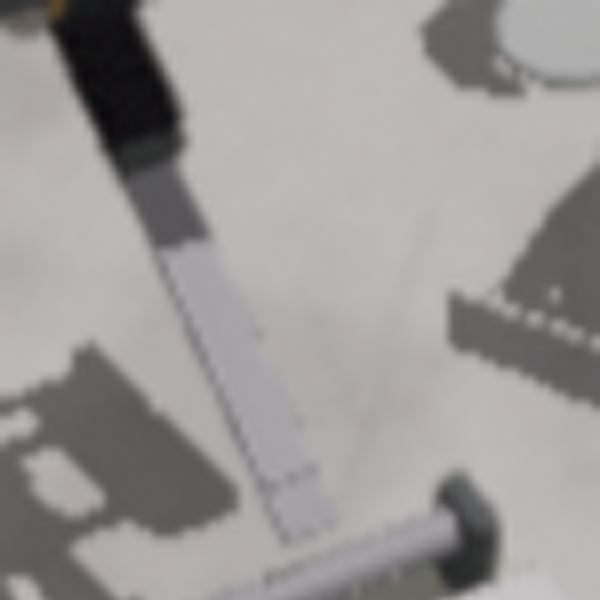

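```bash
cat > fit.py <<'E'
from h import *
from scipy.spatial.transform import Rotation as Ro
S=load("side",5);
us5=lambda p:((p[0]+.5)/7-.5+220,(p[1]+.5)/7-.5+145)
us6=lambda p:((p[0]+.5)/8-.5+235,(p[1]+.5)/8-.5+175)
h=.008;z=.0035
P=np.array([(.1,-h,z),(.1,h,z),(-.01,-.01,.022),(-.01,.01,.022),(.085,-h,.005),(.085,h,.005),(-.01,-h,.005),(-.01,h,.005)])
c5=[us5(p) for p in[(347,457),(405,440),(175,197),(227,180),(335,412),(376,403),(192,232),(232,222)]]
c6=[us6(p) for p in[(288,540),(337,522),(112,150),(182,125),(266,485),(316,469),(125,183),(180,165)]]
poses=[((.4721,.259,.2009),[-2.235,-2.205,.005]),((.4715,.2241,.1855),[-1.94,-1.912,-.512])]
poses=[(np.array(a),Ro.from_rotvec(b).as_matrix()) for a,b in poses]
# bar axes in tool frame: bar z = -tool z; tool y=world x ~ bar y ; bar x = y cross z
B=np.array([[-1.,0,0],[0,1,0],[0,0,-1]]).T
def world(P,p,pose):
    a,lat,yaw,tau=p[:4];t,R=pose
    Q=(P-[-.055+a,0,.0274])@Ro.from_euler("yz",[tau,yaw]).as_matrix().T+[0,lat,0]
    return t+Q@(R@B).T
def f(p):
    o=p[4:6]
    return np.r_[(proj(S,world(P,p,poses[0]))+o-c5).ravel(),(proj(S,world(P,p,poses[1]))+o-c6).ravel(),p[1]/.002,p[2]/.03,o/2]
if __name__=="__main__":
    print(poses[0][1]@B)
    r=least_squares(f,np.zeros(6));print(np.round(r.x,4));print(np.round(r.fun,1));print(np.round(np.sqrt(np.diag(np.linalg.inv(r.jac.T@r.jac))),4))
    for q in poses: print(world(np.array([[.1,0,0]]),r.x,q))
E
python3 fit.py
```

```text
[[-1.35112764e-02  9.99902072e-01  3.64592512e-03]
 [-9.99908324e-01 -1.35144223e-02  8.39601977e-04]
 [ 8.88792328e-04 -3.63424678e-03  9.99993001e-01]]
[ 1.8000e-03  3.0000e-04 -8.2000e-03 -4.9600e-02  9.3240e-01  3.1559e+00]
[ 0.9 -0.2 -0.1 -0.4 -0.8 -0.8  0.5 -1.2 -1.1  1.1  0.3 -0.2 -2.   0.4
 -0.8 -0.4  0.1  1.3  0.9  0.9  1.5 -0.2  1.3  0.   0.   1.3  0.7  0.7
 -0.9 -1.5 -1.  -1.5  0.1 -0.3  0.5  1.6]
[0.0028 0.0018 0.0101 0.0141 1.0162 1.1321]
[[0.46896723 0.10466138 0.18126395]]
[[0.46830359 0.10028004 0.09129705]]
```

```bash
python3 - <<'E'
from fit import *
for o in([0,0],[0,-1.5],[0,1.5]):
    r=least_squares(lambda p:f(np.r_[p,o])[:34],np.zeros(4));print(o,np.round(r.x,4),2*r.cost, np.round(r.fun[:32].reshape(2,8,2).mean(1),1))
    for q in poses: print(world(np.array([[.1,0,0]]),np.r_[r.x,o],q))
# heater
W=np.array([[.01+0,0,0]])
T=load("top")
S0=load("side")
Rr=np.array([.4686,.0987,.064]);yaw=-1.587
def H(p): return np.array(p)@Rz(yaw).T+Rr
print("rail ends side",proj(S0,[H((0,-.043,0)),H((0,.043,0))]),"top",proj(T,[H((0,-.043,0)),H((0,.043,0))]))
print("plate corners side",proj(S0,[H((.03,sy*.052,.013)) for sy in(-1,1)]),proj(S0,[H((.138,sy*.052,.013)) for sy in(-1,1)]))
print("cheek tops side",proj(S0,[H((0,sy*.048,.010)) for sy in(-1,1)]))
E
```

```text
[0, 0] [-0.0053 -0.0008 -0.0061 -0.0301] 37.38175513130557 [[-0.1 -0.6]
 [ 0.1  0.3]]
[[0.46802731 0.09794548 0.17848608]]
[[0.46736863 0.09585633 0.0855299 ]]
[0, -1.5] [-0.0083 -0.002  -0.0067 -0.0215] 44.98474549173337 [[-0.  -0.7]
 [ 0.1  0.4]]
[[0.46671572 0.09514781 0.17717679]]
[[0.46605973 0.09409219 0.08299296]]
[0, 1.5] [-0.0023  0.0004 -0.0056 -0.0387] 31.9761381348397 [[-0.3 -0.4]
 [ 0.2  0.3]]
[[0.46935015 0.10077006 0.17975571]]
[[0.46868897 0.09766358 0.08804597]]
rail ends side [[254.73172856 255.90973842]
 [290.93389419 241.41474857]] top [[320.60089226 235.69436651]
 [325.30815259 202.42782474]]
plate corners side [[257.52101367 263.64493275]
 [302.34498561 245.40440695]] [[284.44626034 304.47651491]
 [331.77421161 283.36746784]]
cheek tops side [[252.50790878 253.61671586]
 [293.19444493 237.42166589]]
```

>>> drive_tool --pt "1 0 -0.18 -0.24 0.033 0 0" --pt "1 0 -0.18 -0.24 0.033 0 0" --pt "1 0 -0.18 -0.24 0.033 0 0" --pt "1 0 -0.18 -0.24 0.033 0 0"

```text
t: 6.78
tool_pos: [0.4713, 0.2191, 0.1792]
orientation: [-1.92, -1.891, -0.539]
force: [-0.4, -0.0, -2.4]
opening: 0.0196
```

```bash
python3 snap.py 7; python3 - <<'E'
import cv2
a=cv2.imread("pics/side7.png")[205:280,235:325]
a=cv2.resize(a,None,fx=8,fy=8,interpolation=cv2.INTER_CUBIC)
cv2.imwrite("pics/c7.png",a)
E
```

```text
t 6.8833 pos [0.4714 0.219  0.1794] z [ 2.000e-04  5.281e-01 -8.492e-01] y [ 0.9999 -0.0128 -0.0078] jaw -0.0128 F [-0.6 -0.3 -1.8] open 0.01941694640268856 q [-0.04 -0.13  1.97  0.57  1.36 -0.16]
```

View pics/c7.png

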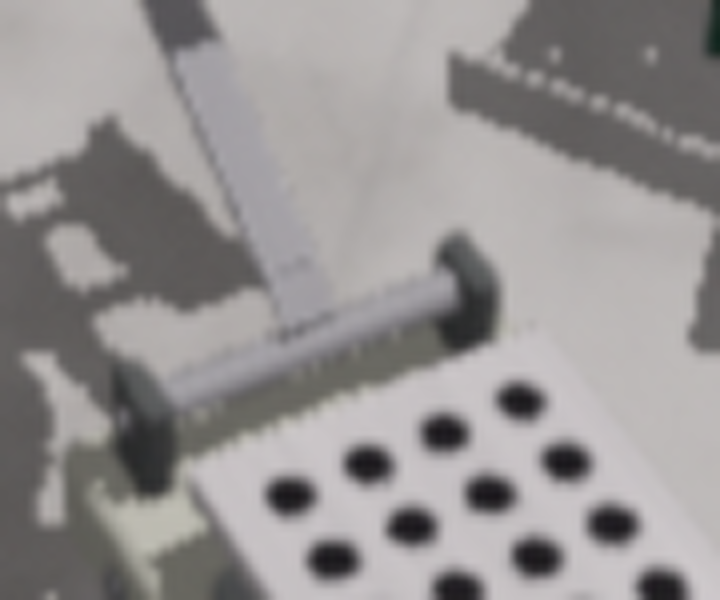

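```bash
python3 - <<'E'
from fit import *
from h import *
us=lambda p:((p[0]+.5)/8-.5+235,(p[1]+.5)/8-.5+205)
pose=(np.array([.4714,.219,.1794]),Ro.from_rotvec([-1.92,-1.891,-.539]).as_matrix())
Pt=np.array([[.1,-h,z],[.1,h,z],[.085,-h,.005],[.085,h,.005]])
for p in([-.0053,-.0008,-.0061,-.0301],[-.004,0,-.006,-.033],[-.0023,.0004,-.0056,-.0387]):
    w=world(Pt,p,pose);print(np.round(proj(S,w),1).tolist(),np.round(world(np.array([[.1,0,0.]]),p,pose),4))
print([np.round(us(p),1).tolist() for p in[(288,338),(332,318),(272,277),(312,262)]])
# rail upper silhouette edge & centre mid
Rr=np.array([.4686,.0987,.064])
print(proj(S,[Rr,Rr+[0,0.004,.0045]]))
print("obs rail left/right mid px",us((165,388)),us((455,290)))
E
```

```text
[[270.7, 247.6], [277.5, 245.0], [268.0, 240.8], [274.8, 238.2]] [[0.4672 0.0941 0.0753]]
[[270.9, 246.9], [277.7, 244.2], [268.1, 240.0], [275.0, 237.4]] [[0.468  0.0949 0.0763]]
[[270.9, 246.0], [277.7, 243.4], [268.1, 239.2], [274.9, 236.6]] [[0.4685 0.0958 0.0779]]
[[270.6, 246.8], [276.1, 244.3], [268.6, 239.2], [273.6, 237.3]]
[[273.07790807 248.5641092 ]
 [272.16474178 245.86037948]]
obs rail left/right mid px (255.1875, 253.0625) (291.4375, 240.8125)
```

>>> drive_tool --pt "1 0 -0.2 -0.1 0 0 0" --pt "1 0 -0.4 -0.2 0 0 0" --pt "1 0 -0.6 -0.36 0 0 0" --pt "1 0 -0.8 -0.5 0 0 0" --pt "1 0 -0.92 -0.6 0 0 0" --pt "1 0 -0.92 -0.6 0 0 0"

```text
t: 7.38
tool_pos: [0.471, 0.1947, 0.1629]
orientation: [-1.921, -1.888, -0.539]
force: [0.5, 0.5, -1.8]
opening: 0.0193
```

```bash
python3 snap.py 8; python3 - <<'E'
import cv2
a=cv2.imread("pics/side8.png")[205:280,235:325]
a=cv2.resize(a,None,fx=8,fy=8,interpolation=cv2.INTER_CUBIC)
cv2.imwrite("pics/c8.png",a)
E
```

```text
t 7.4833 pos [0.4713 0.1953 0.1637] z [-1.000e-04  5.288e-01 -8.488e-01] y [ 0.9999 -0.0143 -0.0091] jaw -0.0143 F [-0.4 -0.7 -1.9] open 0.019468572653384208 q [-0.09 -0.11  1.98  0.57  1.36 -0.22]
```

View pics/c8.png

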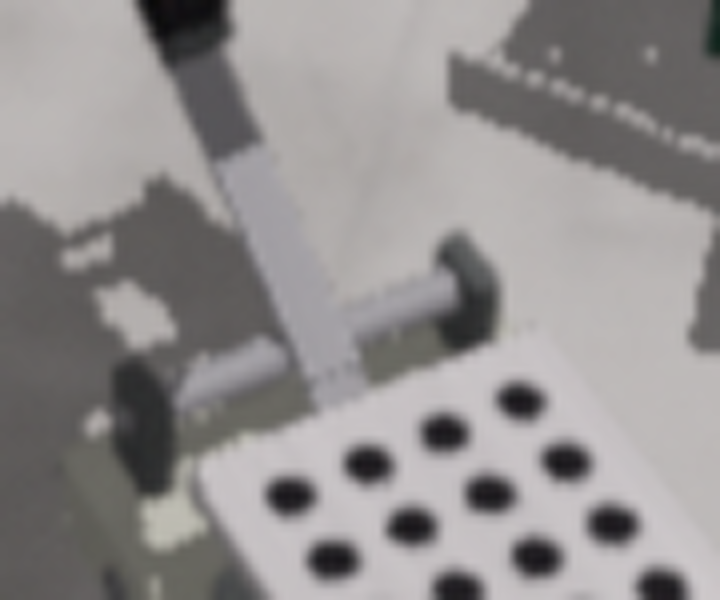

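>>> drive_tool --pt "1 0 0 -0.05 0 0 0" --pt "1 0 0 -0.1 0 0 0" --pt "1 0 0 -0.1 0 0 0" --pt "1 0 0 -0.1 0 0 0"

```text
t: 7.82
tool_pos: [0.4716, 0.1956, 0.1618]
orientation: [-1.92, -1.89, -0.541]
force: [0.1, -0.8, 1.3]
opening: 0.0197
```

>>> drive_tool --pt "1 0 0 -0.04 0 0 0" --pt "1 0 0 -0.04 0 0 0" --pt "1 0 0 -0.04 0 0 0"

```text
t: 8.07
tool_pos: [0.4716, 0.1957, 0.1609]
orientation: [-1.92, -1.89, -0.541]
force: [0.6, 0.4, 3.2]
opening: 0.0196
```

```bash
python3 snap.py 9
```

```text
t 8.1667 pos [0.4716 0.1957 0.1608] z [ 7.000e-04  5.288e-01 -8.488e-01] y [ 0.9999 -0.0135 -0.0076] jaw -0.0135 F [ 0.6 -0.3  3.4] open 0.019987446662174214 q [-0.09 -0.11  1.99  0.57  1.36 -0.22]
```

>>> drive_tool --pt "1 0 -0.1 -0.03 0 0 0" --pt "1 0 -0.25 -0.12 0 0 0" --pt "1 0 -0.4 -0.2 0 0 0" --pt "1 0 -0.55 -0.29 0 0 0" --pt "1 0 -0.64 -0.35 0 0 0" --pt "1 0 -0.64 -0.35 0 0 0" --pt "1 0 -0.64 -0.35 0 0 0"

```text
t: 8.75
tool_pos: [0.4712, 0.1788, 0.151]
orientation: [-1.921, -1.889, -0.539]
force: [-0.0, -4.7, 0.6]
opening: 0.0197
```

```bash
python3 snap.py 10; python3 - <<'E'
import cv2
a=cv2.imread("pics/side10.png")[195:285,225:335]
a=cv2.resize(a,None,fx=6,fy=6,interpolation=cv2.INTER_CUBIC)
cv2.imwrite("pics/c10.png",a)
E
```

```text
t 8.85 pos [0.4711 0.1791 0.1511] z [-3.000e-04  5.278e-01 -8.494e-01] y [ 0.9999 -0.014  -0.009 ] jaw -0.014 F [-0.6 -4.9 -0.1] open 0.01940615074347735 q [-0.12 -0.1   1.99  0.57  1.36 -0.26]
```

View pics/c10.png

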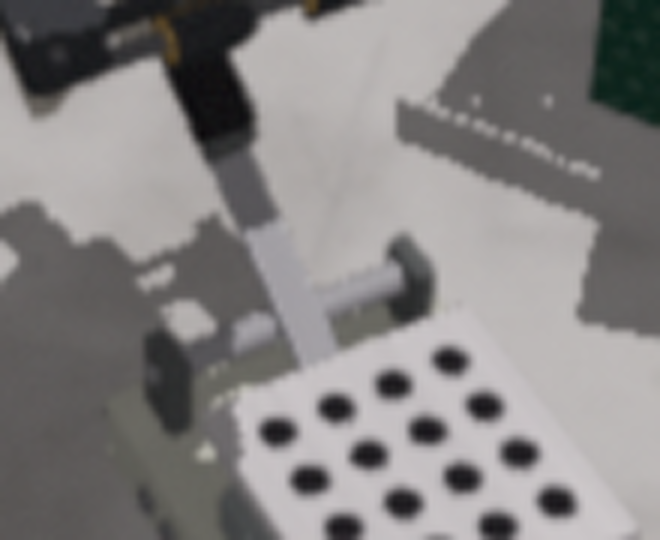

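>>> drive_tool --pt "1 0 0.17 -0.17 -0.05 0 0" --pt "1 0 0.33 -0.34 -0.1 0 0" --pt "1 0 0.48 -0.52 -0.15 0 0" --pt "1 0 0.63 -0.71 -0.2 0 0" --pt "1 0 0.63 -0.71 -0.2 0 0" --squeeze 60

```text
t: 9.27
tool_pos: [0.4709, 0.1966, 0.1338]
orientation: [-2.041, -2.013, -0.36]
force: [-0.6, -3.5, 1.0]
opening: 0.0195
```

```bash
python3 snap.py 11
```

```text
t 9.3667 pos [0.471  0.1962 0.1341] z [-8.000e-04  3.510e-01 -9.364e-01] y [ 0.9999 -0.0129 -0.0057] jaw -0.0129 F [ 0.1 -0.   3.2] open 0.01970336076294126 q [ 0.04 -0.1   1.97  0.38  1.28 -0.05]
```

>>> drive_tool --pt "1 0 0.1 -0.2 -0.05 0 0" --pt "1 0 0.22 -0.4 -0.1 0 0" --pt "1 0 0.33 -0.6 -0.15 0 0" --pt "1 0 0.43 -0.82 -0.2 0 0" --pt "1 0 0.43 -0.82 -0.2 0 0"

```text
t: 9.78
tool_pos: [0.4718, 0.2067, 0.1141]
orientation: [-2.157, -2.123, -0.167]
force: [-0.4, -5.0, 10.1]
opening: 0.0196
```

```bash
python3 snap.py 12
```

```text
t 9.8833 pos [0.4718 0.2065 0.1145] z [ 5.000e-04  1.584e-01 -9.874e-01] y [ 0.9999 -0.0154 -0.0019] jaw -0.0154 F [-1.7 -1.6  8.7] open 0.01952492465288124 q [ 0.21 -0.05  1.92  0.16  1.24  0.17]
```

>>> drive_tool --pt "1 0 0.07 -0.2 -0.04 0 0" --pt "1 0 0.12 -0.35 -0.08 0 0" --pt "1 0 0.16 -0.5 -0.11 0 0" --pt "1 0 0.2 -0.65 -0.14 0 0" --pt "1 0 0.24 -0.8 -0.17 0 0" --pt "1 0 0.24 -0.8 -0.17 0 0" --pt "1 0 0.24 -0.8 -0.17 0 0"

```text
t: 10.47
tool_pos: [0.4722, 0.2124, 0.0951]
orientation: [2.234, 2.197, -0.011]
force: [-3.0, -1.4, 12.9]
opening: 0.0194
```

```bash
python3 snap.py 13; python3 - <<'E'
import cv2
a=cv2.imread("pics/side13.png")[185:310,215:355]
a=cv2.resize(a,None,fx=4.8,fy=4.8,interpolation=cv2.INTER_CUBIC)
cv2.imwrite("pics/c13.png",a)
E
```

```text
t 10.5667 pos [0.4722 0.2124 0.0952] z [ 8.000e-04 -1.000e-02 -9.999e-01] y [ 9.999e-01 -1.690e-02  9.000e-04] jaw -0.0169 F [-1.5 -0.2 12.9] open 0.019370703966223046 q [ 0.33  0.04  1.87 -0.01  1.24  0.35]
```

View pics/c13.png

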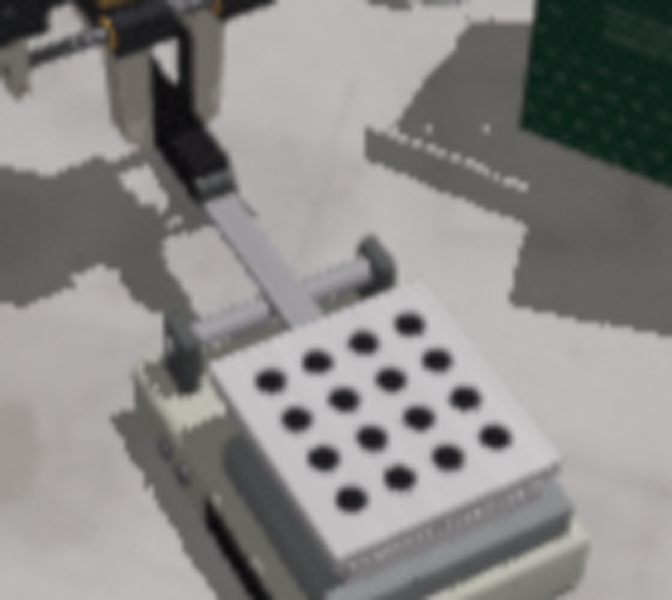

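The block has risen: its plate stands clear of the deck at (345,560). I'll measure by how much.

```bash
cat > lift.py <<'E'
import sys
from h import *
def wells(i):
    c=load("side",i);o=(235,225);k=6
    g=cv2.cvtColor(c["image"],cv2.COLOR_RGB2GRAY)[225:325,235:345]
    g=cv2.resize(g,None,fx=k,fy=k,interpolation=cv2.INTER_CUBIC).astype(float);out=[]
    for x,y in [(309,274),(367,250),(404,297),(344,323),(425,226),(459,272),(284,348),(318,400)]:
        y-=(int(sys.argv[2]) if i else 0)
        for _ in range(6):
            xi,yi=int(round(x)),int(round(y));r=20
            p=g[yi-r:yi+r+1,xi-r:xi+r+1];wt=np.clip(130-p,0,None);Y,X=np.mgrid[-r:r+1,-r:r+1]
            x,y=xi+(wt*X).sum()/wt.sum(),yi+(wt*Y).sum()/wt.sum()
        out.append((x/k,y/k))
    return np.array(out)
d=wells(sys.argv[1])-wells(0)
c=load("side");P=np.array([.4672,.0147,.077]);g=(proj(c,P+[0,0,.005])-proj(c,P-[0,0,.005]))[0]/10
print(np.round(d,2).tolist(),"px/mm",g,"lift mm",np.median(d@g/(g@g)))
E
python3 lift.py 13 12
```

```text
[[0.18, -2.56], [0.23, -2.64], [0.2, -2.57], [0.29, -2.58], [0.24, -2.67], [0.3, -2.59], [0.15, -2.63], [0.16, -2.56]] px/mm [ 0.02383058 -0.31827857] lift mm 8.136485962935858
```

>>> drive_tool --pt "1 0 -0.06 0.18 0.04 0 0" --pt "1 0 -0.12 0.36 0.08 0 0" --pt "1 0 -0.18 0.58 0.12 0 0" --pt "1 0 -0.18 0.6 0.12 0 0" --pt "1 0 -0.18 0.6 0.12 0 0"

```text
t: 10.98
tool_pos: [0.4712, 0.2067, 0.1082]
orientation: [-2.185, -2.145, -0.115]
force: [0.5, -0.2, -0.2]
opening: 0.0195
```

>>> drive_tool --pt "1 0 0.4 0.06 0 0 0" --pt "1 0 0.9 0.12 0 0 0" --pt "1 0 1.4 0.2 0 0 0" --pt "1 0 1.9 0.3 0 0 0" --pt "1 0 2.4 0.6 0 0 0" --pt "1 0 2.6 1.2 0 0 0" --pt "1 0 2.8 2.0 0 0 0" --pt "1 0 2.8 2.5 0 0 0" --pt "1 0 2.8 2.5 0 0 0"

```text
t: 11.73
tool_pos: [0.473, 0.2796, 0.1749]
orientation: [-2.182, -2.152, -0.123]
force: [0.4, -0.0, -1.1]
opening: 0.0195
```

```bash
python3 snap.py 14;python3 lift.py 14 12
```

```text
t 11.8333 pos [0.4715 0.2781 0.1713] z [ 0.0012  0.1071 -0.9942] y [ 9.999e-01 -1.520e-02 -5.000e-04] jaw -0.0152 F [-0.3 -0.4 -3.1] open 0.01992683850709136 q [ 0.37 -0.01  1.78  0.1   1.34  0.37]
[[0.18, -2.56], [0.23, -2.64], [0.2, -2.57], [0.29, -2.58], [0.25, -2.67], [0.3, -2.58], [0.12, -2.61], [0.16, -2.56]] px/mm [ 0.02383058 -0.31827857] lift mm 8.128492794014353
```

View pics/side14.png

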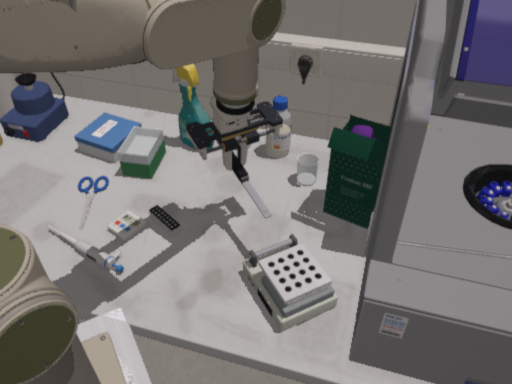

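>>> drive_tool --pt "1 0 0.8 0.6 -0.05 0 0" --pt "1 0 1.8 1.2 -0.107 0 0" --pt "1 0 2.6 1.2 -0.107 0 0" --pt "1 0 3.03 1.2 -0.107 0 0" --pt "1 0 3.03 1.2 -0.107 0 0" --pt "1 0 3.03 1.2 -0.107 0 0"

```text
t: 12.33
tool_pos: [0.4704, 0.3526, 0.1989]
orientation: [-2.238, -2.204, 0.005]
force: [0.5, 0.1, -3.2]
opening: 0.0196
```

>>> drive_tool --pt "1 0 0 0 0 0 0.12" --pt "1 0 0 0 0 0 0.24" --pt "1 0 0 0 0 0 0.36" --pt "1 0 0 0 0 0 0.48" --pt "1 0 0 0 0 0 0.6" --pt "1 0 0 0 0 0 0.72" --pt "1 0 0 0 0 0 0.84" --pt "1 0 0 0 0 0 0.96" --pt "1 0 0 0 0 0 1.08" --pt "1 0 0 0 0 0 1.2" --pt "1 0 0 0 0 0 1.32" --pt "1 0 0 0 0 0 1.44" --pt "1 0 0 0 0 0 1.56" --pt "1 0 0 0 0 0 1.64" --pt "1 0 0 0 0 0 1.64" --pt "1 0 0 0 0 0 1.64"

```text
t: 13.67
tool_pos: [0.4712, 0.3518, 0.2]
orientation: [0.077, -3.139, 0.002]
force: [0.2, 0.1, -1.7]
opening: 0.0191
```

```bash
python3 snap.py 15; python3 - <<'E'
import cv2
a=cv2.imread("pics/side15.png")[110:235,170:320]
cv2.imwrite("pics/c15.png",cv2.resize(a,None,fx=4.8,fy=4.8,interpolation=cv2.INTER_CUBIC))
E
```

```text
t 13.7667 pos [0.4713 0.3524 0.2004] z [-7.e-04 -6.e-04 -1.e+00] y [-4.940e-02  9.988e-01 -5.000e-04] jaw 1.6202 F [ 0.4 -0.3 -2. ] open 0.019537808232389556 q [ 0.55  0.12  1.57 -0.    1.44 -1.07]
```

View pics/c15.png

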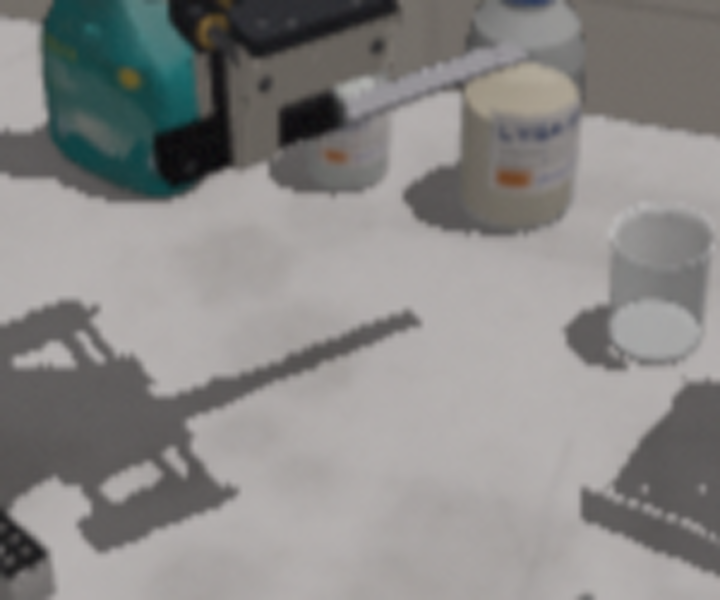

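>>> drive_tool --pt "1 0 0 -1.2 0 0 0" --pt "1 0 0 -2.4 0 0 0" --pt "1 0 0 -3.6 0 0 0" --pt "1 0 0 -4.6 0 0 0" --pt "1 0 0 -5.5 0 0 0" --pt "1 0 0 -6.1 0 0 0" --pt "1 0 0 -6.4 0 0 0" --pt "1 0 0 -6.4 0 0 0" --pt "1 0 0 -6.4 0 0 0"

```text
t: 14.52
tool_pos: [0.4714, 0.3533, 0.0412]
orientation: [0.082, -3.14, 0.0]
force: [-0.3, -0.3, -1.7]
opening: 0.0194
```

>>> drive_tool --pt "1 0 0 -0.15 0 0 0" --pt "1 0 0 -0.25 0 0 0" --pt "1 0 0 -0.35 0 0 0" --pt "1 0 0 -0.35 0 0 0"

```text
t: 14.85
tool_pos: [0.4713, 0.3533, 0.0322]
orientation: [-0.083, 3.14, 0.0]
force: [-0.4, 0.0, -2.1]
opening: 0.0197
```

```bash
python3 snap.py 16; python3 - <<'E'
import cv2
a=cv2.imread("pics/side16.png")[140:230,180:300]
cv2.imwrite("pics/c16.png",cv2.resize(a,None,fx=6,fy=6,interpolation=cv2.INTER_CUBIC))
E
```

```text
t 14.95 pos [0.4714 0.3534 0.0323] z [ 2.e-04  1.e-04 -1.e+00] y [-5.310e-02  9.986e-01  1.000e-04] jaw 1.6239 F [-0.8  0.1 -1.9] open 0.019888441822518498 q [ 0.56  0.3   1.7  -0.    1.14 -1.07]
```

View pics/c16.png

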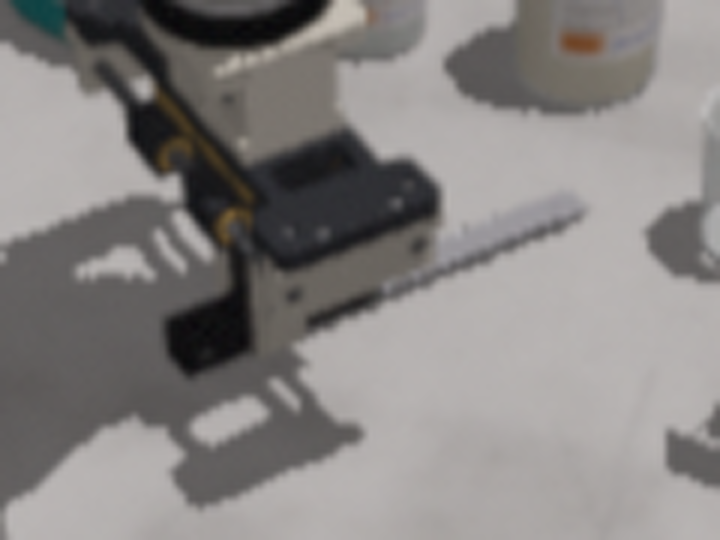

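Nearly down, with no contact yet and the blade level. I'll probe lower.

>>> drive_tool --pt "1 0 0 -0.06 0 0 0" --pt "1 0 0 -0.12 0 0 0" --pt "1 0 0 -0.16 0 0 0" --pt "1 0 0 -0.16 0 0 0"

```text
t: 15.28
tool_pos: [0.4711, 0.3532, 0.0278]
orientation: [0.084, -3.14, 0.0]
force: [-0.2, -0.5, -2.0]
opening: 0.0196
```

>>> drive_tool --pt "1 0 0 -0.04 0 0 0" --pt "1 0 0 -0.04 0 0 0" --pt "1 0 0 -0.04 0 0 0"

```text
t: 15.53
tool_pos: [0.4713, 0.3534, 0.0274]
orientation: [-0.084, 3.14, 0.0]
force: [-1.5, -1.5, 0.7]
opening: 0.0195
```

Contact. I'll open the jaws, then rise.

>>> drive_tool --pt "0.7 0 0 0 0 0 0" --pt "0.5 0 0 0 0 0 0" --pt "0.3 0 0 0 0 0 0" --pt "0.3 0 0 0.05 0 0 0" --pt "0.3 0 0 0.05 0 0 0" --pt "0.3 0 0 0.05 0 0 0" --pt "0.3 0 0 0.05 0 0 0"

```text
t: 16.12
tool_pos: [0.4713, 0.3534, 0.0284]
orientation: [-0.084, 3.14, 0.0]
force: [-0.8, 0.8, -0.1]
opening: 0.0616
```

>>> drive_tool --pt "0.3 0 0 0.3 0 0 0" --pt "0.3 0 0 0.8 0 0 0" --pt "0.3 0 0 1.5 0 0 0" --pt "0.3 0 0 2.5 0 0 0" --pt "0.3 0 0 3.5 0 0 0" --pt "0.3 0 0 4.5 0 0 0" --pt "0.3 0 0 5.5 0 0 0" --pt "0.3 0 0 6.0 0 0 0" --pt "0.3 0 0 6.0 0 0 0" --pt "0.3 0 0 6.0 0 0 0"

```text
t: 16.95
tool_pos: [0.4717, 0.3536, 0.1792]
orientation: [-0.084, 3.139, 0.002]
force: [-0.4, -0.4, -0.5]
opening: 0.0651
```

```bash
python3 snap.py 17;python3 lift.py 17 12
```

```text
t 17.05 pos [0.4704 0.3528 0.1766] z [-0.0022 -0.0014 -1.    ] y [-0.0532  0.9986 -0.0012] jaw 1.624 F [-0.   0.1 -1.7] open 0.06513101392728876 q [ 0.56  0.14  1.6   0.    1.4  -1.07]
[[0.19, -2.56], [0.23, -2.63], [0.2, -2.57], [0.29, -2.57], [0.25, -2.67], [0.3, -2.58], [0.12, -2.61], [0.16, -2.56]] px/mm [ 0.02383058 -0.31827857] lift mm 8.128198163026347
```

View pics/side17.png

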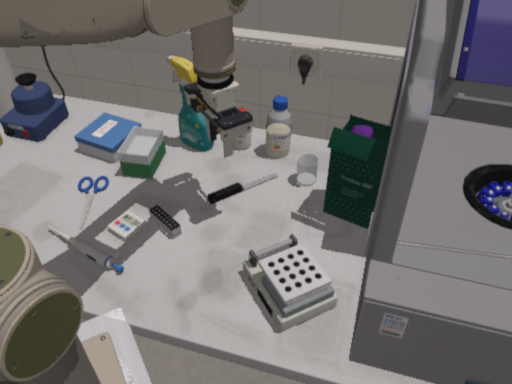

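The bar lies flat at its starting pixels, (208,197) to (278,178). The beaker, bottles and rack look unmoved, and the gripper is clear.

```bash
python3 -c "
from plant import robot
print(robot.close_job())"
```

```text
the job is handed in; nothing more can be done
None
```

I levered the block up by about 8.1 mm (6 mm was asked), laid the bar back flat on the bench where it started, let go and handed the job in at about 17 s. No verdict came back.

**Levering:** I gripped the handle and slid the blade over the rail and under the block edge at about 30° of tilt. Turning the bar down about the rail then raised the block; the force on the tool peaked at about 13 N.

**Last checks:**
- **Block:** the side view gave a lift of 8.1 mm at full lever. It still showed 8.1 mm after I drew the bar out and in the last picture before hand-in.
- **Bar:** it lies at the same pixels as at the start, with the gripper open and about 15 cm above it.
- **Bystanders:** the side picture shows no visible shift of the beaker, bottles or rack. I judged this by eye and did not measure it.

**What disagreed:**
- Two-view triangulation put the block top about 3 mm too high, at 80.4 mm against 77 mm in the text.
- My camera fits of how the bar sat in the grip disagreed by several millimetres, and by 1–3° in tilt.
- The top view was blocked by the arm, so I found the rail by touch. Contact came about 2 mm off the height the model gave.

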